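# Find the heavy side of a winder's flywheel by feel and hold it down

### The job

The wooden flywheel of the hand-cranked yarn winder is out of balance: somewhere inside it hides a weight that cannot be seen. Take the crank by its revolving handle and turn the wheel, at least half a turn from where the crank stands now, feeling through the crank which side is heavy; then bring the heavy side straight down (the wheel stays put by itself at any angle, so only the feel tells) and finish holding it still there, with the gripper still closed on the crank handle. Leave the things lying around alone.

Things in the scene. Friction and masses are not known exactly. Their poses are not given: they have to be found in the camera images.
- axle_end (a point): Fixed point on the axle's line, 150 mm above the work surface: the centre of the circle (radius 40 mm) of the crank handle's middle. Its x axis runs along the level axle, from the handle into the winder (towards the right as the robot stands); z is up. Seen from here along +x: the 40 mm long steel crank arm begins at 51 mm, the nearer upright's bearing at 80 mm. The stand is fixed and does not give.
- wheel_mid (a point): Fixed point at the wheel's centre, on the axle, 135 mm along +x from axle_end, same axes. The wheel is a plain wood disc 150 mm across, 36 mm thick, between two wood uprights on a 130 x 110 mm plywood base. A weight is sealed inside at about 50 mm from the axle. The angle from crank to weight differs from run to run.
- handle_mid (a point): Middle of the crank's revolving wood handle: a rod 21 mm thick, 84 mm long, parallel to the axle, free to spin on its pin (so this frame turns idly). Gripped from above, it goes right round either way. It drives the wheel through a rubber coupling that gives about 1 mm at the handle per 1.25 N. The axle rubs with a steady 7 N; lifting or lowering the weight adds or takes at most 4 to 6 N, so the wheel stays where it is left.
- spool_mid (a point): Yellow thread spool standing, 29 mm across, 48 mm tall; its centre. A bystander.
- eraser_mid (a point): White eraser in a blue sleeve, 43 x 17 x 12 mm, lying; its centre. A bystander.
- stapler_mid (a point): Small orange and black stapler, 110 x 22 x 36 mm; its centre. A bystander.

How it is judged:
By the outcome, as a careful person would: the job done as asked, in the order asked, and still so for the second after the job is handed in, while the arm keeps its last pose, push and grip.
It also fails if it takes over 58 s, if anything falls off the work surface, if the arm or the gripper's body presses on something with over 40 N, if the wrist force passes 120 N, or if a joint passes its speed limit or range.

### The arm

A 6-joint arm with a two-finger parallel gripper is mounted at the origin on a cart in front of the work surface, level with it; the furniture and walls round the work are solid. World frame = base frame: x ahead of the robot, y to its left, z up, the work surface at z = 0. Lengths are in m, angles in degrees, forces in N, time in s.
With the tool pointing down it reaches from about 0.25 to 0.725 m from the base axis. Payload 9.7 kg.
Tool frame: the origin (TCP) lies midway between the tips of the shut fingers; the grasp point (between the pads) lies 19 mm behind it; z points along the fingers, y is the line along which they close (so a half turn about z gives the same grasp; the last joint's range is limited). The gripper opens to 85 mm and grips with 20 to 120 N. Pads are 22 mm wide; open, the fingers measure 114 mm over their backs; the gripper's body (76 mm by 85 mm) begins 54 mm behind the grasp point. The pads swing forward as they close: fully open they stand 13 mm farther back than shut.
Start: joints at [-66.979, 4.979, 10.078, 95.1, 0, 90], TCP at [0.215, -0.506, 0.193] pointing down, gripper open.
Joint ranges: [-179.16, 179.16], [-48.56, 103.87], [-65.8, 70.77], [-126.05, 130.52], [-82.76, 87.17], [-180, 180]. Speed limits (degrees/s): [127.2, 127.2, 147.25, 180, 180, 180].

### API

Orientations are given as [roll, pitch, yaw] about the fixed x, y, z axes, in that order (R = Rz(yaw) Ry(pitch) Rx(roll)).
In Python, from workcell import bot gives the robot as it stands.
- The arm moves only by the shell command python3 -m crank 'ROWS' [FORCE]. ROWS is JSON, a list of rows, each an object with "gripper": the finger opening in mm, from 0 to 85.4; "travel": the shift along the tool's x, y, z in mm, a list of three; "twist": the turn, a rotation vector about the tool's x, y, z in rad, a list of three. In form: [{"gripper": gripper, "travel": [tx, ty, tz], "twist": [rx, ry, rz]}, ...]. A call has 1 to 12 rows; each row shifts and turns the commanded pose from where the row before left it, along the tool's axes as they then stand; what a row does not reach is not made up. A row lasts 1/8 s, in which the tool goes at most 62.5 mm and 10.7 degrees, less where a joint would pass 70% of its speed; a pose out of reach is approached as far as the arm can. A call is refused whole if a number of a shift passes 62.5 or a number of a turn 0.188, either way. A call with a gripper value outside its range is refused whole. The fingers move at their own pace and stop on an object; FORCE is the grip in N (left out, the last holds). Time passes only in rows, so rows that do not move let the fingers close. It gives the time, the measured TCP pose, the force, the opening and the grip force at its end, in the units of the state.
- bot.get_obs(): the state, without advancing time (a new reading comes with each control period).
- bot.camera(name): name is "side" or "top" or "wrist"; returns the picture (480x640x3 uint8, red, green, blue); there is no depth.
- bot.calibration(name): a dict with "vfov" (degrees; the focal length in pixels is half the picture's height over the tangent of half this angle, whatever the lens; pixels are square), "cx", "cy" (the principal point, pixels), "k1" (the pictures are not rectified: a ray, as slopes to the right and down, at radius r is drawn at 1 + k1 r^2 times it, then the intrinsics apply), "camera_from_world" (4x4, takes a point from world to camera coordinates). Camera axes: x right, y down, z forward; pixel columns grow to the right and rows downward; lengths in m; the calibration is good to about 2 mm. A picture is of the moment at which its call begins: read the wrist's pose just before it. calibration takes no time and is no camera call; for the wrist camera it gives the pose at the moment of the call.
- bot.job_done(): hands the job in; it is judged then, once.
The state is a dict: "time": time; "q": joint angles; "qd": joint speeds; "joint_efforts": joint torques, N m; "ee_pos": TCP position; "tcp_rot": TCP orientation; "wrist_force": force on the tool from outside, world axes, zero at the start; "torque": the same for the moment, N m; "opening": finger opening in m; "grasp_force": force on a finger pad.
Only numpy, scipy, OpenCV 4.12 (cv2) and the standard library are available. Lean on these libraries where they do the work, as an engineer would, in place of code of your own. Each camera call takes 0.05 s, during which the arm holds its last target. There are 200 camera calls.

## Working session

There is one attempt and no reset: what is moved stays moved. The work goes in short steps, Python scripts to look and compute and a shell command to move; the robot and the scene stay as the last step left them, time stands still between calls to the robot, and variables do not carry over. Pictures are saved under pics/ and viewed, at most 10 in all, crops included, and the job is handed in when it is done.

```bash
mkdir -p pics; ls; python3 - <<'E'
from workcell import bot
import cv2
for n in("side","top"):
    cv2.imwrite(f"pics/{n}0.png",bot.camera(n)[:,:,::-1])
    print(n,bot.calibration(n))
print(bot.get_obs())
E
```

```text
pics
side {'vfov': 49.82603469195337, 'cx': 333.38117943587315, 'cy': 241.6974811272474, 'k1': -0.06800186147664411, 'camera_from_world': array([[-0.81394135, -0.5809439 , -0.00191622,  0.38365693],
       [-0.35573029,  0.50100433, -0.7889554 ,  0.20922653],
       [ 0.45929886, -0.64148176, -0.61444748,  0.81875046],
       [ 0.        ,  0.        ,  0.        ,  1.        ]])}
top {'vfov': 57.76297842118962, 'cx': 325.1348713784613, 'cy': 239.16878806763202, 'k1': -0.002861295690700687, 'camera_from_world': array([[ 0.02957191, -0.99928118,  0.02371977,  0.07302943],
       [-0.99854294, -0.03060504, -0.04444465,  0.39579345],
       [ 0.04513864, -0.02237089, -0.99873022,  0.98721927],
       [ 0.        ,  0.        ,  0.        ,  1.        ]])}
{'time': 0.1, 'q': array([-6.69786499e+01,  5.00944073e+00,  1.00395246e+01,  9.50997484e+01,
        3.69864711e-04,  9.00007230e+01]), 'qd': array([ 0.05559519, -0.0228083 ,  0.12346652,  0.11221608, -0.00547381,
        0.08321654]), 'joint_efforts': array([-8.89271837e-05, -5.21559656e+01,  4.65654695e+01,  1.60644116e-02,
       -6.81281472e-05, -1.17927871e-05]), 'ee_pos': array([ 0.21499529, -0.50596754,  0.19204443]), 'tcp_rot': array([-1.79930335e+02, -3.68985350e-04,  2.30206266e+01]), 'wrist_force': array([-1.47791545, -0.16571623, -0.80019431]), 'torque': array([ 0.03952146, -0.0277886 ,  0.0042279 ]), 'grasp_force': 0.0, 'opening': 0.08561637902237834}
```

View pics/side0.png

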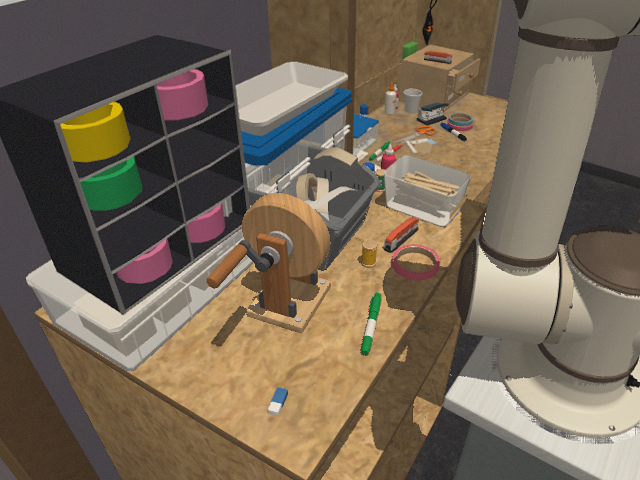

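View pics/top0.png

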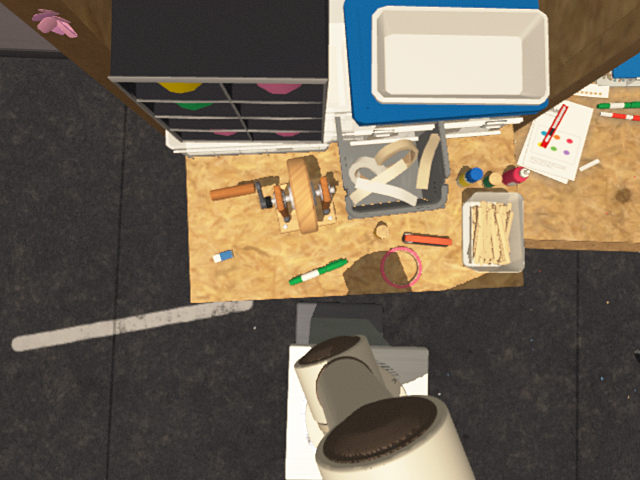

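Both pictures show the winder. From the top, its handle is at about (235,190) and its wheel at (303,195). From the side, the handle is at about (230,267). The cubby shelf is close behind it. Next I'll enlarge both views.

```bash
python3 - <<'E'
import cv2,numpy as np
a=cv2.imread("pics/side0.png")[180:340,190:350]; b=cv2.imread("pics/top0.png")[140:240,200:360]
cv2.imwrite("pics/c.png",np.hstack([cv2.resize(a,None,fx=2.5,fy=2.5,interpolation=2),cv2.resize(b,(400,250),interpolation=2).__class__ and cv2.copyMakeBorder(cv2.resize(b,(400,250),interpolation=2),0,150,0,0,0)]))
E
```

```text
(no output)
```

View pics/c.png

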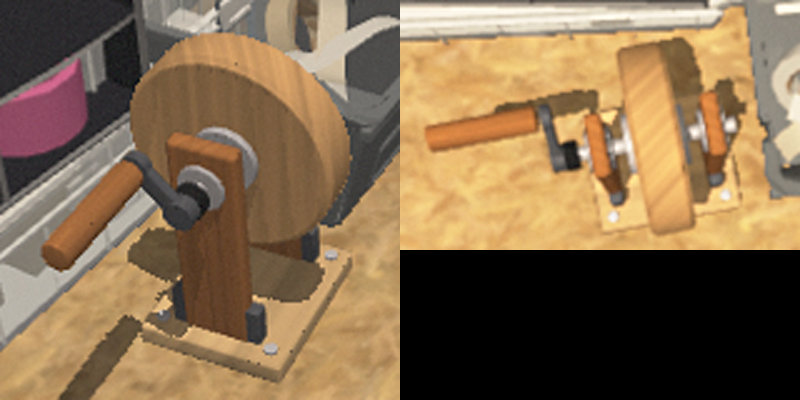

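The handle ends are at side (213,281) and (245,250), and top (212,195) and (254,188). The wheel rim extremes in the top view are (297.6,158.4) and (308.4,232.8). The crank points back and up. I'll fit the model to these points.

```bash
cat > h.py <<'E'
from workcell import bot
import numpy as np
def proj(n,P):
    c=bot.calibration(n); T=c["camera_from_world"]; p=np.atleast_2d(P)@T[:3,:3].T+T[:3,3]
    f=240/np.tan(np.radians(c["vfov"]/2)); s=p[:,:2]/p[:,2:]
    s=s*(1+c["k1"]*(s**2).sum(1,keepdims=True)); return s*f+[c["cx"],c["cy"]]
E
python3 - <<'E'
from h import *
from scipy.optimize import least_squares
def model(p):
    x,y,yaw,th=p; a=np.array([np.cos(yaw),np.sin(yaw),0]); b=np.array([-a[1],a[0],0]); z=np.array([0,0,1])
    A=np.array([x,y,.15]); h=A+.04*(np.cos(th)*b+np.sin(th)*z)  # th from b(+y of axle frame) to z
    return A,a,b,h
def res(p):
    A,a,b,h=model(p); w=A+.135*a
    S=proj("side",[h-.042*a,h+.042*a]); T=proj("top",[h-.041*a,h+.042*a,w+.075*b,w-.075*b])
    return np.r_[(S-[[213,281],[245.2,250]]).ravel(),(T-[[212,194.8],[254.4,188.4],[297.6,158.4],[308.4,232.8]]).ravel()]
for t0 in(.5,2):
    r=least_squares(res,[.43,.2,-1.5,t0]); A,a,b,h=model(r.x)
    print(r.cost,r.x,np.degrees(r.x[2:]),"b",b,"handle",h); print(r.fun.round(1))
    print(proj("side",A+.135*a),proj("side",[A+.055*a]),proj("top",[A+.06*a]))
o=bot.get_obs();print(proj("top",[o["ee_pos"]]))
E
```

```text
11.973006483640795 [ 0.44532606  0.26299301 -1.38096325  0.96299499] [-79.12336576  55.17554873] b [0.98203575 0.18869498 0.        ] handle [0.46775826 0.26730328 0.18283622]
[-1.3  0.7 -1.2 -2.3 -1.9  1.3 -0.5  0.8  1.3  0.2  2.5  0.8]
[[287.93744887 234.93229218]] [[263.26421461 263.24085429]] [[267.10718954 201.90453916]]
11.973006483685532 [ 0.44532611  0.26299304 -1.38096347  0.96299797] [-79.12337869  55.17571944] b [0.98203579 0.18869475 0.        ] handle [0.46775822 0.26730329 0.18283629]
[-1.3  0.7 -1.2 -2.3 -1.9  1.3 -0.5  0.8  1.3  0.2  2.5  0.8]
[[287.9374272  234.93229403]] [[263.26418131 263.24085326]] [[267.107176   201.90451699]]
[[638.79445026 339.22403958]]
```

```bash
cat > plan.py <<'E'
import numpy as np
def rows(p0,yaw0,p1,yaw1,n):
    "tool-down straight move in n equal rows; returns travel mm (tool axes) and twist z per row"
    d=(np.array(p1)-p0)*1000/n; dy=(yaw1-yaw0)/n
    for i in range(n):
        s=np.radians(yaw0+i*dy); c,s=np.cos(s),np.sin(s)
        print([round(c*d[0]+s*d[1],1),round(s*d[0]-c*d[1],1),round(-d[2],1)],round(-np.radians(dy),4))
E
python3 -c "
from plan import *
rows([.215,-.506,.317],23,[.466,.277,.300],100.9,14)"
```

```text
[np.float64(38.4), np.float64(-44.5), np.float64(1.2)] -0.0971
[np.float64(42.5), np.float64(-40.5), np.float64(1.2)] -0.0971
[np.float64(46.2), np.float64(-36.2), np.float64(1.2)] -0.0971
[np.float64(49.5), np.float64(-31.6), np.float64(1.2)] -0.0971
[np.float64(52.3), np.float64(-26.6), np.float64(1.2)] -0.0971
[np.float64(54.7), np.float64(-21.4), np.float64(1.2)] -0.0971
[np.float64(56.5), np.float64(-16.0), np.float64(1.2)] -0.0971
[np.float64(57.8), np.float64(-10.5), np.float64(1.2)] -0.0971
[np.float64(58.5), np.float64(-4.8), np.float64(1.2)] -0.0971
[np.float64(58.7), np.float64(0.9), np.float64(1.2)] -0.0971
[np.float64(58.4), np.float64(6.6), np.float64(1.2)] -0.0971
[np.float64(57.5), np.float64(12.2), np.float64(1.2)] -0.0971
[np.float64(56.0), np.float64(17.7), np.float64(1.2)] -0.0971
[np.float64(54.0), np.float64(23.1), np.float64(1.2)] -0.0971
```

```bash
python3 -m crank '[{"gripper":85,"travel":[0,0,-62],"twist":[0,0,0]},{"gripper":85,"travel":[0,0,-62],"twist":[0,0,0]},{"gripper":85,"travel":[38.4,-44.5,1],"twist":[0,0,-0.097]},{"gripper":85,"travel":[42.5,-40.5,1],"twist":[0,0,-0.097]},{"gripper":85,"travel":[46.2,-36.2,1],"twist":[0,0,-0.097]},{"gripper":85,"travel":[49.5,-31.6,1],"twist":[0,0,-0.097]},{"gripper":85,"travel":[52.3,-26.6,1],"twist":[0,0,-0.097]},{"gripper":85,"travel":[54.7,-21.4,1],"twist":[0,0,-0.097]},{"gripper":85,"travel":[56.5,-16,1],"twist":[0,0,-0.097]},{"gripper":85,"travel":[57.8,-10.5,1],"twist":[0,0,-0.097]}]'
python3 -m crank '[{"gripper":85,"travel":[58.5,-4.8,1],"twist":[0,0,-0.097]},{"gripper":85,"travel":[58.7,0.9,1],"twist":[0,0,-0.097]},{"gripper":85,"travel":[58.4,6.6,1],"twist":[0,0,-0.097]},{"gripper":85,"travel":[57.5,12.2,1],"twist":[0,0,-0.097]},{"gripper":85,"travel":[56,17.7,1],"twist":[0,0,-0.097]},{"gripper":85,"travel":[54,23.1,1],"twist":[0,0,-0.097]},{"gripper":85,"travel":[0,0,0],"twist":[0,0,0]},{"gripper":85,"travel":[0,0,0],"twist":[0,0,0]}]'
python3 - <<'E'
from h import *
import cv2
o=bot.get_obs();print(o["q"],o["ee_pos"],o["tcp_rot"])
cv2.imwrite("pics/w1.png",bot.camera("wrist")[:,:,::-1]); print(bot.calibration("wrist"))
a=np.array([.1888,-.982,0]);A=np.array([.4453,.263,.15]);h=np.array([.4678,.2673,.1828])
print(proj("wrist",[h-.042*a,h+.042*a,A+.06*a,A+.135*a]))
E
```

```text
time: 1.35
ee_pos: [0.3587, -0.057, 0.3085]
tcp_rot: [180.0, 0.0, 67.7]
wrist_force: [2.3, -1.0, 0.2]
opening: 0.085
grasp_force: 0.0
time: 2.35
ee_pos: [0.4664, 0.2765, 0.3022]
tcp_rot: [-179.9, 0.0, 100.8]
wrist_force: [-0.0, 0.6, -0.4]
opening: 0.0848
grasp_force: 0.0
[ 3.06686911e+01  8.27472425e+00  2.62440273e+01  1.08042827e+02
 -1.06988905e-02  1.09833722e+02] [0.46640858 0.27651829 0.30221964] [-1.79934468e+02  3.50102544e-02  1.00834996e+02]
{'vfov': 67.98473398022219, 'cx': 316.8768639500927, 'cy': 244.7095709033569, 'k1': -0.013989765185007044, 'camera_from_world': array([[ 0.98248947,  0.18631429, -0.00119139, -0.50800288],
       [ 0.1774841 , -0.93394143,  0.31024636,  0.10195301],
       [ 0.05669064, -0.30502523, -0.95065545,  0.54223489],
       [ 0.        ,  0.        ,  0.        ,  1.        ]])}
[[318.15988074 188.00763602]
 [318.28969318 279.56641654]
 [295.79085319 282.84849052]
 [297.25410534 346.08967434]]
```

View pics/w1.png

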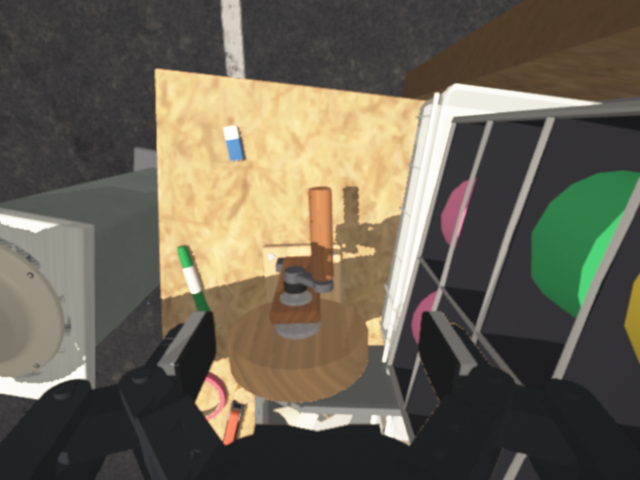

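The wrist view shows the handle from (319.5,188) to (321.5,282) and the hub at (295,288), within about 2 px of the model's prediction. Next I descend and grip.

```bash
python3 -m crank '[{"gripper":85,"travel":[0,1.5,46],"twist":[0,0,0]},{"gripper":85,"travel":[0,0,46],"twist":[0,0,0]},{"gripper":85,"travel":[0,0,46],"twist":[0,0,0]},{"gripper":85,"travel":[0,0,0],"twist":[0,0,0]},{"gripper":0,"travel":[0,0,0],"twist":[0,0,0]},{"gripper":0,"travel":[0,0,0],"twist":[0,0,0]},{"gripper":0,"travel":[0,0,0],"twist":[0,0,0]},{"gripper":0,"travel":[0,0,0],"twist":[0,0,0]}]' 40
python3 -m crank '[{"gripper":0,"travel":[0,0,0],"twist":[0,0,0]},{"gripper":0,"travel":[0,0,0],"twist":[0,0,0]},{"gripper":0,"travel":[0,0,0],"twist":[0,0,0]},{"gripper":0,"travel":[0,0,0],"twist":[0,0,0]}]' 40
python3 - <<'E'
from h import *
import cv2
print(bot.get_obs())
cv2.imwrite("pics/s2.png",cv2.resize(bot.camera("side")[180:340,150:350,::-1],None,fx=3,fy=3))
E
```

```text
time: 3.4
ee_pos: [0.4684, 0.2771, 0.1653]
tcp_rot: [180.0, -0.0, 100.8]
wrist_force: [0.1, 0.7, -0.7]
opening: 0.0119
grasp_force: 0.0
time: 3.9
ee_pos: [0.468, 0.2769, 0.1646]
tcp_rot: [-180.0, 0.0, 100.8]
wrist_force: [0.4, -0.6, 0.2]
opening: 0.0001
grasp_force: 0.0
{'time': 3.9, 'q': array([3.06056039e+01, 3.62148238e+00, 5.52124385e+00, 9.19058382e+01,
       1.03647172e-03, 1.09780816e+02]), 'qd': array([ 0.00435564, -0.10273407, -0.10466023, -0.14966884,  0.00330274,
       -0.09025491]), 'joint_efforts': array([ 5.19105757e-03, -5.08382249e+01,  4.68283796e+01,  2.87325398e-03,
        1.70120302e-04,  1.82369251e-05]), 'ee_pos': array([0.46804487, 0.27686956, 0.16464002]), 'tcp_rot': array([-1.79993931e+02,  1.08118385e-03,  1.00824788e+02]), 'wrist_force': array([ 0.43628364, -0.58476702,  0.2057584 ]), 'torque': array([0.017573  , 0.05813823, 0.01362498]), 'grasp_force': 0.0, 'opening': 7.302696469790209e-05}
```

View pics/s2.png

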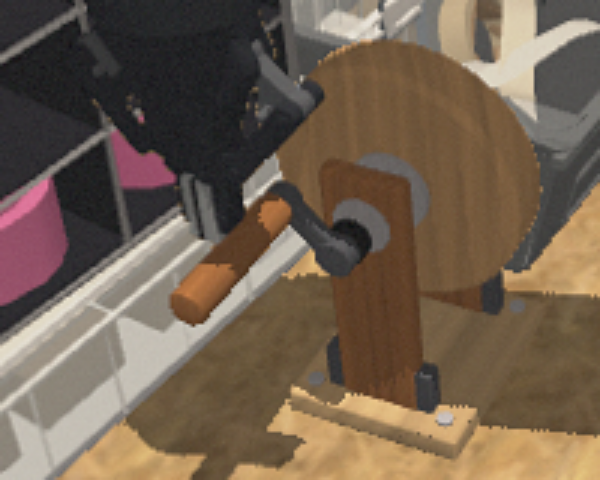

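The fingers shut on nothing: the tips end at about crop (212,235), with the handle in front of them or below. I'll check by projecting the TCP and triangulating from the wrist and side views.

```bash
python3 - <<'E'
from h import *
from scipy.optimize import least_squares
import cv2
o=bot.get_obs(); print("tcp side",proj("side",[o["ee_pos"]]),"top",proj("top",[o["ee_pos"]]))
cw=dict(bot.calibration("wrist"))
T=np.array([[ 0.98248947,0.18631429,-0.00119139,-0.50800288],[0.1774841,-0.93394143,0.31024636,0.10195301],[0.05669064,-0.30502523,-0.95065545,0.54223489],[0,0,0,1]])
cw["camera_from_world"]=T
_o=bot.calibration
class B: 
    def calibration(s,n): return cw if n=="w" else _o(n)
import h; h.bot=B()
for nm,S,Tp,W in(("outer",(213,281),(212,194.8),(319.5,188)),("inner",(244.5,250),(254.4,188.4),(321.5,282))):
    for use in("sw","st","stw"):
        f=lambda P:np.r_[(proj("side",P)[0]-S)*("s" in use),(proj("top",P)[0]-Tp)*("t" in use),(proj("w",P)[0]-W)*("w" in use)]
        r=least_squares(f,[.46,.27,.17]);print(nm,use,r.x.round(4),r.fun.round(1))
cv2.imwrite("pics/w3.png",bot.camera("wrist")[:,:,::-1])
cv2.imwrite("pics/t3.png",cv2.resize(bot.camera("top")[140:240,180:340,::-1],None,fx=4,fy=4))
E
```

```text
tcp side [[225.26626395 276.84378804]] top [[228.6001103  193.79089737]]
outer sw [0.4606 0.308  0.1824] [-1.4  0.5 -0.   0.  -0.6  0.7]
outer st [0.4625 0.3045 0.1799] [-0.2 -0.   0.2  0.3  0.   0. ]
outer stw [0.4612 0.3072 0.1807] [-1.1  0.9 -1.4  0.8 -0.1  1.4]
inner sw [0.4802 0.2204 0.1732] [ 0.6 -0.4  0.  -0.   0.2 -0.3]
inner st [0.4773 0.2252 0.1772] [-0.5 -0.1  0.4  0.5 -0.  -0. ]
inner stw [0.479  0.2229 0.177 ] [-0.3 -1.2  1.6 -0.4 -0.4 -1.3]
```

View pics/w3.png

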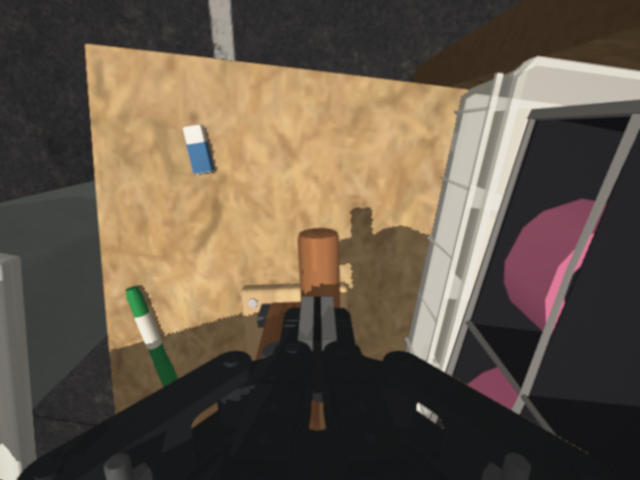

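```bash
python3 - <<'E'
from h import *
import cv2
o=bot.get_obs(); p=o["ee_pos"]
for dz in(0,.01,.02,.03): print(dz,proj("wrist",[p+[0,0,dz]]).round(1),proj("side",[p+[0,0,dz]]).round(1),proj("top",[p+[0,0,dz]]).round(1))
a=cv2.imread("pics/w3.png")[200:400,220:420]; b=cv2.imread("pics/t3.png")
cv2.imwrite("pics/c4.png",np.hstack([cv2.resize(a,(400,400),interpolation=2),cv2.resize(b,(400,400*400//640) ,interpolation=2) if 0 else b[0:400,60:460]]))
E
```

```text
0 [[319.2 282.6]] [[225.3 276.8]] [[228.6 193.8]]
0.01 [[319.3 290.5]] [[224.4 271.7]] [[227.6 193. ]]
0.02 [[319.4 299.1]] [[223.5 266.5]] [[226.5 192.2]]
0.03 [[319.5 308.8]] [[222.5 261.2]] [[225.4 191.4]]
```

View pics/c4.png

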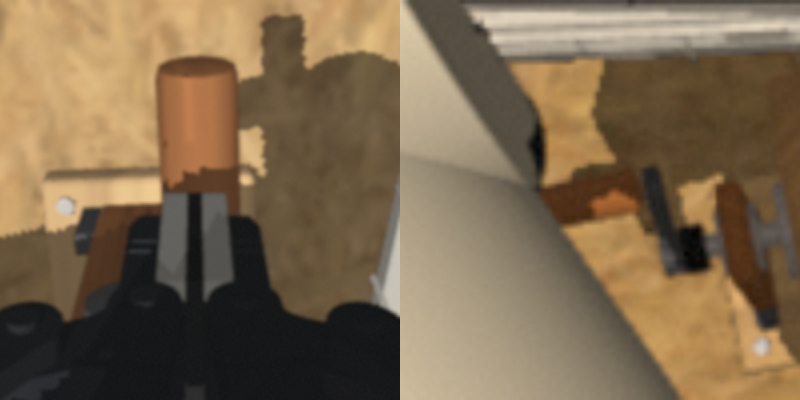

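The visible tips sit about 20 mm above where the TCP should project, so they closed just above the rod. I'll open, go 22 mm lower and close again.

```bash
python3 -m crank '[{"gripper":85,"travel":[0,0,0],"twist":[0,0,0]},{"gripper":85,"travel":[0,0,0],"twist":[0,0,0]},{"gripper":85,"travel":[0,0,0],"twist":[0,0,0]},{"gripper":85,"travel":[0,0,0],"twist":[0,0,0]},{"gripper":85,"travel":[0,0,0],"twist":[0,0,0]},{"gripper":85,"travel":[0,0,11],"twist":[0,0,0]},{"gripper":85,"travel":[0,0,11],"twist":[0,0,0]},{"gripper":0,"travel":[0,0,0],"twist":[0,0,0]},{"gripper":0,"travel":[0,0,0],"twist":[0,0,0]},{"gripper":0,"travel":[0,0,0],"twist":[0,0,0]},{"gripper":0,"travel":[0,0,0],"twist":[0,0,0]},{"gripper":0,"travel":[0,0,0],"twist":[0,0,0]}]' 40
python3 - <<'E'
from h import *
print(bot.get_obs())
E
```

```text
time: 5.55
ee_pos: [0.4686, 0.2772, 0.1432]
tcp_rot: [179.9, -0.0, 100.8]
wrist_force: [2.1, 0.6, 1.4]
opening: 0.016
grasp_force: 36.6
{'time': 5.55, 'q': array([ 3.06055579e+01,  3.36220020e+00,  2.87930582e+00,  8.94264725e+01,
       -6.93978249e-03,  1.09770158e+02]), 'qd': array([-0.07108284,  0.05261014, -0.03847766, -0.0532681 ,  0.09307454,
        0.06308324]), 'joint_efforts': array([-1.56270718e-02, -4.98185134e+01,  4.49513018e+01,  1.20357938e+00,
        6.22179522e-02,  1.31318774e-01]), 'ee_pos': array([0.46863604, 0.2771664 , 0.14320376]), 'tcp_rot': array([ 1.79912362e+02, -2.41257068e-02,  1.00835413e+02]), 'wrist_force': array([2.05955566, 0.61191796, 1.35431756]), 'torque': array([ 0.25563155, -0.5650755 ,  0.08341216]), 'grasp_force': 36.64943039417267, 'opening': 0.016034502180824372}
```

```bash
python3 - <<'E'
from h import *
import cv2
a=bot.camera("wrist")[200:400,220:420,::-1]; b=bot.camera("side")[200:320,180:300,::-1]
cv2.imwrite("pics/c5.png",np.hstack([cv2.resize(a,(400,400),interpolation=2),cv2.resize(b,(400,400),interpolation=2)]))
E
```

```text
(no output)
```

View pics/c5.png

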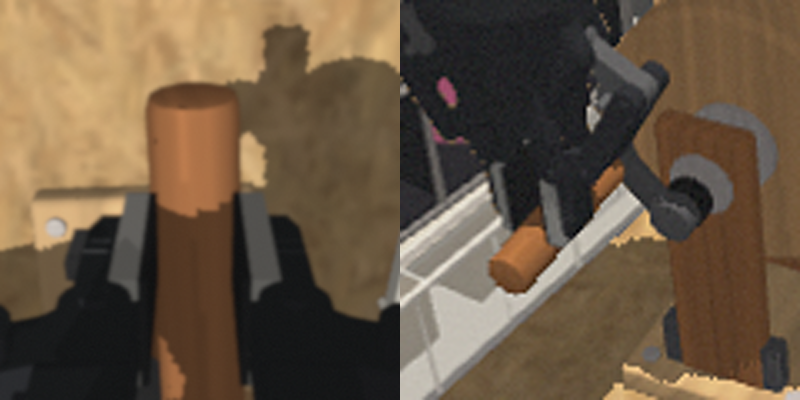

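The fingers now straddle the rod, but an opening of 16 mm suggests they grip above its middle. I'll regrasp 9 mm lower.

```bash
python3 -m crank '[{"gripper":45,"travel":[0,0,0],"twist":[0,0,0]},{"gripper":45,"travel":[0,0,0],"twist":[0,0,0]},{"gripper":45,"travel":[0,0,0],"twist":[0,0,0]},{"gripper":45,"travel":[0,0,9],"twist":[0,0,0]},{"gripper":45,"travel":[0,0,0],"twist":[0,0,0]},{"gripper":0,"travel":[0,0,0],"twist":[0,0,0]},{"gripper":0,"travel":[0,0,0],"twist":[0,0,0]},{"gripper":0,"travel":[0,0,0],"twist":[0,0,0]},{"gripper":0,"travel":[0,0,0],"twist":[0,0,0]},{"gripper":0,"travel":[0,0,0],"twist":[0,0,0]}]' 40
python3 - <<'E'
from h import *
o=bot.get_obs();print(o['ee_pos'],o['torque'],o['opening'],o['grasp_force'],o['wrist_force'])
for n in("side","top"):print(n)
E
```

```text
time: 6.9
ee_pos: [0.4683, 0.277, 0.1339]
tcp_rot: [180.0, -0.0, 100.8]
wrist_force: [2.5, 0.5, 1.7]
opening: 0.0195
grasp_force: 39.0
[0.46834557 0.27700156 0.13391482] [ 0.11100438 -0.66831667  0.29549186] 0.019491277817095753 39.00737464427948 [2.50972244 0.54573441 1.71881127]
side
top
```

```bash
python3 - <<'E'
from h import *
from scipy.optimize import least_squares
import h
_o=bot.calibration; cw=dict(_o("wrist"))
cw["camera_from_world"]=np.array([[ 0.98248947,0.18631429,-0.00119139,-0.50800288],[0.1774841,-0.93394143,0.31024636,0.10195301],[0.05669064,-0.30502523,-0.95065545,0.54223489],[0,0,0,1]])
C=np.linalg.inv(cw["camera_from_world"])[:3,3];print("wristcam",C)
class B:
    def calibration(s,n): return cw if n=="w" else _o(n)
h.bot=B()
for nm,S,Tp,W in(("outer",(213,281),(212,194.8),(319.5,188)),("inner",(244.5,250),(254.4,188.4),(321.5,282)),("hub",(263.5,265.5),(263,206),(294,287))):
    for use in("sw","st","tw"):
        f=lambda P:np.r_[(proj("side",P)[0]-S)*("s" in use),(proj("top",P)[0]-Tp)*("t" in use),(proj("w",P)[0]-W)*("w" in use)]
        r=least_squares(f,[.46,.27,.15]);print(nm,use,r.x.round(4),r.fun.round(1))
# wheel centre appearance: predicted with axle z=.15
A=np.array([.4453,.263,.15]);a=np.array([.1888,-.982,0]);b=np.array([.982,.1888,0]);z=np.array([0,0,1])
for s in(1,-1):
    c=A+(.135-.018)*a+0*z
    print("rim near face top/bot/±b",proj("side",[c+.075*z,c-.075*z,c+.075*b,c-.075*b]).round(0).tolist()); break
print("base level: eraser px side at z=.006 check", proj("side",[A+.135*a-[0,0,.15]]))
E
```

```text
wristcam [0.4502728  0.35526166 0.48324277]
outer sw [0.4606 0.308  0.1824] [-1.4  0.5 -0.   0.  -0.6  0.7]
outer st [0.4625 0.3045 0.1799] [-0.2 -0.   0.2  0.3  0.   0. ]
outer tw [0.4618 0.3071 0.1728] [-0.   0.  -0.3  1.1  0.5  0.2]
inner sw [0.4802 0.2204 0.1732] [ 0.6 -0.4  0.  -0.   0.2 -0.3]
inner st [0.4773 0.2252 0.1772] [-0.5 -0.1  0.4  0.5 -0.  -0. ]
inner tw [0.4786 0.2248 0.184 ] [-0.  -0.   0.1 -0.8 -0.4 -0.1]
hub sw [0.4569 0.1992 0.1435] [ 3.7 -2.6  0.  -0.   1.6 -2.5]
hub st [0.4499 0.213  0.1509] [ 0.8  0.1 -0.6 -0.9 -0.  -0. ]
hub tw [0.4535 0.2082 0.1683] [ 0.  -0.   0.9 -3.8 -1.8 -0.7]
rim near face top/bot/±b [[280.0, 203.0], [285.0, 275.0], [244.0, 230.0], [324.0, 253.0]]
base level: eraser px side at z=.006 check [[292.52783205 299.79582158]]
```

The handle is confirmed at z≈0.178 with the crank at about 50° (measured from +b, backward, towards up). The grip is sound. I'll start with a small probing arc.

```bash
cat > o.py <<'E'
from workcell import bot
import numpy as np,json,sys
o=bot.get_obs();b=np.array([.9823,.1874,0]);a=np.array([.1874,-.9823,0]);p=o["ee_pos"]-[.46835,.277,.1339];f=o["wrist_force"]
print("t%.2f pb %.2f pz %.2f pa %.2f | fb %.1f fz %.1f fa %.1f | op %.1f g %.0f"%(o["time"],p@b*1e3,p[2]*1e3,p@a*1e3,f@b,f[2],f@a,o["opening"]*1e3,o["grasp_force"]))
open("log.txt","a").write("%f %f %f %f %f %f\n"%(o["time"],p@b*1e3,p[2]*1e3,f@b,f[2],f@a))
E
python3 o.py
python3 -m crank '[{"gripper":0,"travel":[0,-2.8,-2.1],"twist":[0,0,0]}]' 40 >/dev/null; python3 o.py
python3 -m crank '[{"gripper":0,"travel":[0,-2.9,-1.9],"twist":[0,0,0]}]' >/dev/null; python3 o.py
python3 -m crank '[{"gripper":0,"travel":[0,-3.1,-1.6],"twist":[0,0,0]}]' >/dev/null; python3 o.py
python3 -m crank '[{"gripper":0,"travel":[0,-3.2,-1.3],"twist":[0,0,0]}]' >/dev/null; python3 o.py
```

```text
t6.90 pb -0.00 pz 0.01 pa -0.00 | fb 2.6 fz 1.7 fa -0.1 | op 19.5 g 39
t7.03 pb -2.78 pz 2.01 pa 0.02 | fb 4.3 fz 2.5 fa 0.4 | op 19.2 g 39
t7.15 pb -6.05 pz 4.21 pa 0.08 | fb 4.0 fz 2.6 fa -0.2 | op 19.3 g 39
t7.28 pb -9.16 pz 5.83 pa 0.15 | fb 4.1 fz 3.3 fa 1.4 | op 19.3 g 39
t7.40 pb -12.40 pz 7.08 pa 0.19 | fb 3.4 fz 3.7 fa 1.2 | op 19.2 g 39
```

```bash

python3 -m crank '[{"gripper":0,"travel":[0,-6.7,-1.8],"twist":[0,0,0]}]' >/dev/null; python3 o.py
python3 -m crank '[{"gripper":0,"travel":[0,-6.95,-0.6],"twist":[0,0,0]}]' >/dev/null; python3 o.py
python3 -m crank '[{"gripper":0,"travel":[0,-6.95,0.6],"twist":[0,0,0]}]' >/dev/null; python3 o.py
python3 -m crank '[{"gripper":0,"travel":[0,-6.7,1.8],"twist":[0,0,0]}]' >/dev/null; python3 o.py
```

```text
t7.53 pb -18.96 pz 8.84 pa 0.31 | fb 4.2 fz 4.9 fa 3.4 | op 19.2 g 40
t7.65 pb -26.23 pz 9.54 pa 0.53 | fb 3.1 fz 6.1 fa 4.1 | op 19.4 g 40
t7.78 pb -33.20 pz 9.00 pa 0.73 | fb 3.0 fz 5.5 fa 5.6 | op 19.4 g 40
t7.90 pb -40.01 pz 7.15 pa 0.95 | fb 2.2 fz 6.1 fa 6.9 | op 19.4 g 39
```

```bash

python3 -m crank '[{"gripper":0,"travel":[-0.4,-6.3,2.95],"twist":[0,0,0]}]' >/dev/null; python3 o.py
python3 -m crank '[{"gripper":0,"travel":[-0.4,-5.7,4.0],"twist":[0,0,0]}]' >/dev/null; python3 o.py
python3 -m crank '[{"gripper":0,"travel":[-0.4,-4.9,4.9],"twist":[0,0,0]}]' >/dev/null; python3 o.py
python3 -m crank '[{"gripper":0,"travel":[-0.3,-4.0,5.7],"twist":[0,0,0]}]' >/dev/null; python3 o.py
python3 -m crank '[{"gripper":0,"travel":[-0.1,-2.95,6.3],"twist":[0,0,0]}]' >/dev/null; python3 o.py
python3 -m crank '[{"gripper":0,"travel":[0,-1.8,6.7],"twist":[0,0,0]}]' >/dev/null; python3 o.py
```

```text
t8.03 pb -46.32 pz 4.25 pa 1.22 | fb 2.2 fz 7.3 fa 3.9 | op 19.6 g 39
t8.15 pb -52.06 pz 0.28 pa 1.46 | fb 1.4 fz 7.8 fa 2.8 | op 19.4 g 39
t8.28 pb -57.01 pz -4.59 pa 1.70 | fb 1.6 fz 8.0 fa 3.1 | op 19.4 g 39
t8.40 pb -61.04 pz -10.25 pa 1.87 | fb 0.3 fz 8.7 fa 2.4 | op 19.5 g 39
t8.53 pb -63.98 pz -16.53 pa 2.03 | fb 0.8 fz 8.8 fa 3.1 | op 19.7 g 39
t8.65 pb -65.80 pz -23.24 pa 2.15 | fb 0.5 fz 10.0 fa 4.1 | op 19.4 g 39
```

```bash

python3 -m crank '[{"gripper":0,"travel":[-0.2,-0.6,6.95],"twist":[0,0,0]}]' >/dev/null; python3 o.py
python3 -m crank '[{"gripper":0,"travel":[-0.1,0.6,6.95],"twist":[0,0,0]}]' >/dev/null; python3 o.py
python3 -m crank '[{"gripper":0,"travel":[-0.1,1.8,6.7],"twist":[0,0,0]}]' >/dev/null; python3 o.py
python3 -m crank '[{"gripper":0,"travel":[0,2.95,6.3],"twist":[0,0,0]}]' >/dev/null; python3 o.py
python3 -m crank '[{"gripper":0,"travel":[0.1,4.0,5.7],"twist":[0,0,0]}]' >/dev/null; python3 o.py
python3 -m crank '[{"gripper":0,"travel":[0.1,4.9,4.9],"twist":[0,0,0]}]' >/dev/null; python3 o.py
python3 -m crank '[{"gripper":0,"travel":[0.1,5.7,4.0],"twist":[0,0,0]}]' >/dev/null; python3 o.py
python3 -m crank '[{"gripper":0,"travel":[0.1,6.3,2.95],"twist":[0,0,0]}]' >/dev/null; python3 o.py
python3 -m crank '[{"gripper":0,"travel":[0.1,6.7,1.8],"twist":[0,0,0]}]' >/dev/null; python3 o.py
python3 -m crank '[{"gripper":0,"travel":[0.1,6.95,0.6],"twist":[0,0,0]}]' >/dev/null; python3 o.py
```

```text
t8.78 pb -66.45 pz -30.19 pa 2.30 | fb -0.4 fz 10.1 fa 2.7 | op 19.0 g 39
t8.90 pb -65.90 pz -37.08 pa 2.34 | fb -1.0 fz 10.5 fa 3.3 | op 19.6 g 39
t9.03 pb -64.22 pz -43.78 pa 2.37 | fb -1.8 fz 12.2 fa 2.6 | op 19.2 g 39
t9.15 pb -61.40 pz -50.08 pa 2.38 | fb -2.8 fz 11.9 fa 2.2 | op 19.5 g 39
t9.28 pb -57.59 pz -55.80 pa 2.34 | fb -4.5 fz 11.7 fa 3.5 | op 19.1 g 39
t9.40 pb -52.90 pz -60.79 pa 2.29 | fb -6.1 fz 13.1 fa 4.1 | op 19.4 g 39
t9.53 pb -47.51 pz -64.88 pa 2.20 | fb -7.8 fz 12.1 fa 3.7 | op 19.4 g 39
t9.65 pb -41.56 pz -67.95 pa 2.08 | fb -8.4 fz 11.6 fa 2.8 | op 19.4 g 39
t9.78 pb -35.26 pz -69.97 pa 1.97 | fb -9.9 fz 10.7 fa 2.7 | op 19.1 g 39
t9.90 pb -28.76 pz -70.85 pa 1.80 | fb -11.0 fz 8.7 fa 0.9 | op 19.4 g 39
```

```bash

python3 -m crank '[{"gripper":0,"travel":[0.1,6.95,-0.6],"twist":[0,0,0]}]' >/dev/null; python3 o.py
python3 -m crank '[{"gripper":0,"travel":[0.1,6.7,-1.8],"twist":[0,0,0]}]' >/dev/null; python3 o.py
python3 -m crank '[{"gripper":0,"travel":[0.1,6.3,-2.95],"twist":[0,0,0]}]' >/dev/null; python3 o.py
python3 -m crank '[{"gripper":0,"travel":[0.1,5.7,-4.0],"twist":[0,0,0]}]' >/dev/null; python3 o.py
python3 -m crank '[{"gripper":0,"travel":[0.1,4.9,-4.9],"twist":[0,0,0]}]' >/dev/null; python3 o.py
python3 -m crank '[{"gripper":0,"travel":[0.1,4.0,-5.7],"twist":[0,0,0]}]' >/dev/null; python3 o.py
python3 -m crank '[{"gripper":0,"travel":[0.1,2.95,-6.3],"twist":[0,0,0]}]' >/dev/null; python3 o.py
python3 -m crank '[{"gripper":0,"travel":[0.1,1.8,-6.7],"twist":[0,0,0]}]' >/dev/null; python3 o.py
python3 -m crank '[{"gripper":0,"travel":[0,0.6,-6.95],"twist":[0,0,0]}]' >/dev/null; python3 o.py
python3 -m crank '[{"gripper":0,"travel":[0,-0.6,-6.95],"twist":[0,0,0]}]' >/dev/null; python3 o.py
python3 -m crank '[{"gripper":0,"travel":[0,-1.8,-6.7],"twist":[0,0,0]}]' >/dev/null; python3 o.py
python3 -m crank '[{"gripper":0,"travel":[-0.1,-2.95,-6.3],"twist":[0,0,0]}]' >/dev/null; python3 o.py
python3 -m crank '[{"gripper":0,"travel":[-0.1,-4.0,-5.7],"twist":[0,0,0]}]' >/dev/null; python3 o.py
python3 -m crank '[{"gripper":0,"travel":[-0.1,-4.9,-4.9],"twist":[0,0,0]}]' >/dev/null; python3 o.py
python3 -m crank '[{"gripper":0,"travel":[-0.1,-5.7,-4.0],"twist":[0,0,0]}]' >/dev/null; python3 o.py
```

```text
t10.03 pb -22.25 pz -70.57 pa 1.55 | fb -12.3 fz 6.9 fa 0.6 | op 19.4 g 39
t10.15 pb -15.89 pz -69.14 pa 1.34 | fb -12.7 fz 5.4 fa -0.2 | op 19.6 g 39
t10.28 pb -9.86 pz -66.59 pa 1.07 | fb -12.3 fz 2.2 fa -2.2 | op 19.3 g 39
t10.40 pb -4.22 pz -62.98 pa 0.78 | fb -11.1 fz -1.4 fa -4.1 | op 19.6 g 39
t10.53 pb 0.88 pz -58.32 pa 0.50 | fb -8.7 fz -3.9 fa -3.4 | op 19.2 g 39
t10.65 pb 5.27 pz -52.77 pa 0.25 | fb -6.3 fz -5.7 fa -5.6 | op 19.2 g 39
t10.78 pb 8.84 pz -46.40 pa 0.04 | fb -2.5 fz -5.2 fa -4.3 | op 19.3 g 39
t10.90 pb 11.30 pz -39.49 pa -0.15 | fb 0.1 fz -4.7 fa -3.7 | op 19.6 g 39
t11.03 pb 12.68 pz -32.00 pa -0.18 | fb 1.6 fz -4.4 fa -6.1 | op 19.4 g 40
t11.15 pb 12.58 pz -24.55 pa -0.22 | fb 2.7 fz -2.9 fa -5.2 | op 19.2 g 40
t11.28 pb 11.16 pz -17.48 pa -0.20 | fb 2.4 fz -1.5 fa -4.4 | op 19.7 g 40
t11.40 pb 8.41 pz -10.90 pa -0.16 | fb 4.3 fz -0.6 fa -4.9 | op 19.6 g 41
t11.53 pb 4.58 pz -4.92 pa -0.08 | fb 3.9 fz 0.9 fa -4.4 | op 19.1 g 41
t11.65 pb -0.26 pz 0.23 pa 0.00 | fb 4.5 fz 2.3 fa -3.7 | op 19.4 g 41
t11.78 pb -5.90 pz 4.38 pa 0.18 | fb 3.7 fz 3.8 fa -3.9 | op 19.8 g 41
```

```bash
cat > fit.py <<'E'
import numpy as np
from scipy.optimize import least_squares
L=np.loadtxt("log.txt"); L=L[L[:,0]>7.0]
c=least_squares(lambda c:np.hypot(L[:,1]-c[0],L[:,2]-c[1])-c[2],[-27,-30,40]).x; print("circle",c)
ph=np.unwrap(np.arctan2(L[:,2]-c[1],L[:,1]-c[0]))
sg=np.sign(np.gradient(ph))
Tq=-(-np.sin(ph)*L[:,3]+np.cos(ph)*L[:,4])   # force the tool applies, along +phi
Rd=np.cos(ph)*L[:,3]+np.sin(ph)*L[:,4]
phw=ph-Tq/1.25/40
m=(L[:,0]>7.3)
# hand torque = fr*sg + A cos(phw+be)  (lifting weight at world angle phw+be); +offsets of the force sensor
def f(p,off): 
    o=-(-np.sin(ph)*p[3]+np.cos(ph)*p[4])*off
    return (p[0]*sg+p[1]*np.cos(phw+p[2])+o-Tq)[m]
for off in(0,1):
    r=least_squares(lambda p:np.r_[f(p,off),0.3*p[3:5]],[7,5,0,0,0]);p=r.x
    if p[1]<0:p[1]*=-1;p[2]+=np.pi
    be=np.degrees(p[2])%360; print("off",off,"fr %.2f A %.2f beta %.1f"%(p[0],p[1],be),p[3:],"rms",r.fun.std(),"-> crank(wheel) target phi",(-90-be)%360)
for i in range(0,len(ph),1): print("%.0f T%.1f R%.1f"%(np.degrees(ph[i]),Tq[i],Rd[i]),end="; ")
E
python3 fit.py
```

```text
circle [-26.77988562 -30.33939358  39.93430885]
off 0 fr 7.29 A 5.40 beta 133.9 [0. 0.] rms 0.4106495275740126 -> crank(wheel) target phi 136.12808095278893
off 1 fr 7.36 A 5.38 beta 119.6 [0.62021278 1.1872695 ] rms 0.4021539489252461 -> crank(wheel) target phi 150.42567204499568
53 T2.0 R4.6; 59 T2.1 R4.3; 64 T2.3 R4.8; 69 T1.9 R4.7; 79 T3.1 R5.7; 89 T3.0 R6.2; 99 T3.9 R5.0; 109 T4.1 R5.0; 119 T5.5 R5.3; 130 T6.1 R5.1; 140 T7.1 R3.9; 150 T7.6 R4.1; 160 T8.5 R2.3; 170 T9.9 R1.3; 180 T10.1 R0.5; 190 T10.5 R-0.8; 200 T12.1 R-2.4; 210 T11.7 R-3.5; 220 T11.9 R-4.0; 229 T13.2 R-6.0; 239 T12.9 R-6.4; 249 T12.1 R-7.8; 258 T12.0 R-8.4; 267 T11.4 R-8.2; 276 T11.4 R-8.3; 286 T10.8 R-8.6; 295 T10.2 R-7.2; 305 T10.0 R-5.2; 315 T8.9 R-3.4; 325 T8.3 R-1.9; 336 T5.8 R-0.1; 346 T4.6 R1.2; 358 T4.3 R1.8; 368 T3.3 R2.3; 379 T2.2 R1.8; 389 T2.6 R3.5; 399 T1.8 R3.6; 409 T1.9 R4.6; 419 T1.2 R5.2;
```

```bash

python3 -m crank '[{"gripper":0,"travel":[0.2,5.7,3.6],"twist":[0,0,0]}]' >/dev/null; python3 o.py
python3 -m crank '[{"gripper":0,"travel":[0.2,4.9,4.5],"twist":[0,0,0]}]' >/dev/null; python3 o.py
python3 -m crank '[{"gripper":0,"travel":[0.2,4.0,5.7],"twist":[0,0,0]}]' >/dev/null; python3 o.py
python3 -m crank '[{"gripper":0,"travel":[0.1,2.95,6.3],"twist":[0,0,0]}]' >/dev/null; python3 o.py
python3 -m crank '[{"gripper":0,"travel":[0.1,1.8,6.7],"twist":[0,0,0]}]' >/dev/null; python3 o.py
python3 -m crank '[{"gripper":0,"travel":[0,0.6,6.95],"twist":[0,0,0]}]' >/dev/null; python3 o.py
python3 -m crank '[{"gripper":0,"travel":[0,-0.6,6.95],"twist":[0,0,0]}]' >/dev/null; python3 o.py
python3 -m crank '[{"gripper":0,"travel":[0,-1.8,6.7],"twist":[0,0,0]}]' >/dev/null; python3 o.py
python3 -m crank '[{"gripper":0,"travel":[-0.1,-2.95,6.3],"twist":[0,0,0]}]' >/dev/null; python3 o.py
python3 -m crank '[{"gripper":0,"travel":[-0.1,-4.0,5.7],"twist":[0,0,0]}]' >/dev/null; python3 o.py
python3 -m crank '[{"gripper":0,"travel":[-0.1,-4.9,4.9],"twist":[0,0,0]}]' >/dev/null; python3 o.py
python3 -m crank '[{"gripper":0,"travel":[-0.1,-5.7,4.0],"twist":[0,0,0]}]' >/dev/null; python3 o.py
python3 -m crank '[{"gripper":0,"travel":[-0.2,-6.3,2.95],"twist":[0,0,0]}]' >/dev/null; python3 o.py
python3 -m crank '[{"gripper":0,"travel":[-0.2,-6.7,1.8],"twist":[0,0,0]}]' >/dev/null; python3 o.py
python3 -m crank '[{"gripper":0,"travel":[-0.2,-6.95,0.6],"twist":[0,0,0]}]' >/dev/null; python3 o.py
```

```text
t11.90 pb -0.83 pz 1.07 pa 0.15 | fb -3.1 fz 5.5 fa -4.6 | op 19.6 g 40
t12.03 pb 3.95 pz -4.05 pa -0.04 | fb -7.1 fz 11.5 fa -4.5 | op 19.5 g 41
t12.15 pb 8.02 pz -9.61 pa -0.12 | fb -5.0 fz 12.3 fa -3.1 | op 19.5 g 41
t12.28 pb 11.20 pz -15.98 pa -0.10 | fb -5.4 fz 12.5 fa -2.9 | op 19.0 g 41
t12.40 pb 13.17 pz -22.62 pa -0.12 | fb -3.7 fz 11.6 fa -1.5 | op 19.7 g 41
t12.53 pb 13.95 pz -29.52 pa -0.06 | fb -2.7 fz 10.9 fa -1.8 | op 19.4 g 41
t12.65 pb 13.52 pz -36.45 pa 0.05 | fb -1.3 fz 13.3 fa -1.0 | op 19.6 g 41
t12.78 pb 11.90 pz -43.14 pa 0.17 | fb -1.8 fz 11.5 fa -0.5 | op 19.4 g 41
t12.90 pb 9.11 pz -49.42 pa 0.29 | fb 0.6 fz 12.0 fa -0.3 | op 19.4 g 41
t13.03 pb 5.25 pz -55.14 pa 0.43 | fb 1.6 fz 10.1 fa -0.8 | op 19.2 g 41
t13.15 pb 0.46 pz -60.07 pa 0.59 | fb 2.2 fz 9.7 fa 0.6 | op 19.9 g 41
t13.28 pb -5.21 pz -64.18 pa 0.81 | fb 3.0 fz 8.9 fa 0.4 | op 19.1 g 41
t13.40 pb -11.54 pz -67.27 pa 1.04 | fb 3.5 fz 7.3 fa -0.8 | op 19.4 g 41
t13.53 pb -18.30 pz -69.19 pa 1.24 | fb 2.9 fz 6.3 fa 0.0 | op 19.2 g 41
t13.65 pb -25.38 pz -69.94 pa 1.40 | fb 3.6 fz 5.4 fa -0.4 | op 19.0 g 41
```

```bash

python3 -m crank '[{"gripper":0,"travel":[-0.2,-6.95,-0.6],"twist":[0,0,0]}]' >/dev/null; python3 o.py
python3 -m crank '[{"gripper":0,"travel":[-0.2,-6.7,-1.8],"twist":[0,0,0]}]' >/dev/null; python3 o.py
python3 -m crank '[{"gripper":0,"travel":[-0.2,-6.3,-2.95],"twist":[0,0,0]}]' >/dev/null; python3 o.py
python3 -m crank '[{"gripper":0,"travel":[-0.1,-5.7,-4.0],"twist":[0,0,0]}]' >/dev/null; python3 o.py
python3 -m crank '[{"gripper":0,"travel":[-0.1,-4.9,-4.9],"twist":[0,0,0]}]' >/dev/null; python3 o.py
python3 -m crank '[{"gripper":0,"travel":[-0.1,-4.0,-5.7],"twist":[0,0,0]}]' >/dev/null; python3 o.py
python3 -m crank '[{"gripper":0,"travel":[-0.1,-2.95,-6.3],"twist":[0,0,0]}]' >/dev/null; python3 o.py
python3 -m crank '[{"gripper":0,"travel":[0,-1.8,-6.7],"twist":[0,0,0]}]' >/dev/null; python3 o.py
python3 -m crank '[{"gripper":0,"travel":[0,-0.6,-6.95],"twist":[0,0,0]}]' >/dev/null; python3 o.py
python3 -m crank '[{"gripper":0,"travel":[0,0.6,-6.95],"twist":[0,0,0]}]' >/dev/null; python3 o.py
python3 -m crank '[{"gripper":0,"travel":[0,1.8,-6.7],"twist":[0,0,0]}]' >/dev/null; python3 o.py
python3 fit.py
```

```text
t13.78 pb -32.72 pz -69.44 pa 1.64 | fb 3.8 fz 3.6 fa 0.2 | op 19.3 g 41
t13.90 pb -39.84 pz -67.66 pa 1.85 | fb 3.7 fz 3.1 fa 0.1 | op 19.0 g 41
t14.03 pb -46.35 pz -64.64 pa 2.04 | fb 3.0 fz 2.5 fa 0.5 | op 19.5 g 41
t14.15 pb -52.19 pz -60.57 pa 2.16 | fb 3.6 fz 1.4 fa -0.4 | op 19.4 g 41
t14.28 pb -57.12 pz -55.66 pa 2.27 | fb 2.5 fz -0.1 fa 0.1 | op 19.4 g 41
t14.40 pb -61.14 pz -49.89 pa 2.34 | fb 2.3 fz -2.2 fa 1.2 | op 19.5 g 40
t14.53 pb -64.13 pz -43.60 pa 2.39 | fb 1.6 fz -1.8 fa 0.7 | op 19.5 g 40
t14.65 pb -65.92 pz -36.90 pa 2.37 | fb 1.2 fz -2.7 fa 0.3 | op 19.3 g 40
t14.78 pb -66.54 pz -29.97 pa 2.37 | fb -1.2 fz -2.9 fa 0.3 | op 19.3 g 40
t14.90 pb -65.92 pz -22.96 pa 2.29 | fb -2.9 fz -2.3 fa -1.2 | op 19.4 g 40
t15.03 pb -64.10 pz -16.20 pa 2.18 | fb -5.4 fz -2.8 fa -0.6 | op 19.1 g 40
circle [-26.53459284 -30.26511248  39.98659755]
off 0 fr 7.19 A 5.32 beta 135.9 [0. 0.] rms 0.9570274347945812 -> crank(wheel) target phi 134.08041040791434
off 1 fr 7.12 A 7.16 beta 140.4 [ 0.99765416 -1.67259233] rms 0.9331981774795668 -> crank(wheel) target phi 129.61655630467263

[... 352 characters left out ...]
.3; 267 T11.5 R-8.1; 276 T11.5 R-8.2; 285 T10.8 R-8.5; 295 T10.2 R-7.1; 304 T10.0 R-5.1; 314 T8.9 R-3.3; 325 T8.3 R-1.8; 335 T5.8 R-0.1; 346 T4.6 R1.2; 357 T4.3 R1.8; 368 T3.3 R2.3; 379 T2.2 R1.8; 389 T2.6 R3.5; 399 T1.8 R3.6; 409 T1.9 R4.6; 419 T1.2 R5.2; 411 T-5.9 R2.3; 401 T-13.3 R2.1; 391 T-13.2 R2.0; 381 T-13.6 R-0.7; 371 T-12.1 R-1.4; 361 T-10.9 R-2.5; 351 T-12.9 R-3.3; 341 T-10.3 R-5.4; 332 T-10.8 R-5.2; 322 T-8.9 R-5.0; 312 T-8.2 R-5.7; 302 T-7.2 R-5.9; 292 T-6.0 R-5.4; 282 T-4.1 R-5.6; 272 T-3.7 R-5.2; 261 T-3.2 R-4.1; 250 T-2.4 R-4.1; 240 T-1.4 R-3.7; 230 T-1.9 R-3.4; 220 T-1.7 R-1.9; 210 T-3.1 R-0.9; 200 T-2.2 R-0.9; 190 T-2.9 R-0.7; 180 T-2.9 R1.2; 169 T-2.8 R2.5; 159 T-4.5 R4.1;
```

```bash
sed -i 's/^m=.*/m=(L[:,0]>7.3)\&~((L[:,0]>11.85)\&(L[:,0]<12.1))/' fit.py
python3 -m crank '[{"gripper":0,"travel":[0.1,2.95,-6.3],"twist":[0,0,0]}]' >/dev/null; python3 o.py
python3 -m crank '[{"gripper":0,"travel":[0.1,4.0,-5.7],"twist":[0,0,0]}]' >/dev/null; python3 o.py
python3 fit.py | head -3
```

```text
t15.15 pb -61.18 pz -9.86 pa 2.05 | fb -7.2 fz -2.8 fa -1.9 | op 19.5 g 39
t15.28 pb -57.32 pz -4.13 pa 1.90 | fb -7.7 fz -1.7 fa -2.2 | op 19.2 g 39
circle [-26.5498029  -30.25088072  39.99730225]
off 0 fr 7.32 A 5.50 beta 134.6 [0. 0.] rms 0.4941302373441856 -> crank(wheel) target phi 135.38123833759835
off 1 fr 7.33 A 5.90 beta 126.5 [0.81558876 0.36020252] rms 0.4833523160901132 -> crank(wheel) target phi 143.4749159679801
```

```bash

python3 -m crank '[{"gripper":0,"travel":[0.1,2.85,-3.05],"twist":[0,0,0]},{"gripper":0,"travel":[0.1,3.15,-2.75],"twist":[0,0,0]},{"gripper":0,"travel":[0,0,0],"twist":[0,0,0]},{"gripper":0,"travel":[0,0,0],"twist":[0,0,0]}]' >/dev/null; python3 o.py
python3 -m crank '[{"gripper":0,"travel":[0,-2.1,1.8],"twist":[0,0,0]},{"gripper":0,"travel":[0,-2.1,1.9],"twist":[0,0,0]},{"gripper":0,"travel":[0,0,0],"twist":[0,0,0]},{"gripper":0,"travel":[0,0,0],"twist":[0,0,0]}]' >/dev/null; python3 o.py
python3 fit.py | tail -1 | grep -o '[^;]*;[^;]*; $'
```

```text
t15.78 pb -51.29 pz 1.71 pa 1.66 | fb -8.0 fz -1.0 fa -0.2 | op 19.3 g 40
t16.27 pb -54.57 pz -1.75 pa 1.71 | fb -5.8 fz 3.1 fa -2.2 | op 19.5 g 40
 128 T-6.9 R4.1; 135 T-1.9 R6.3;
```

```bash

python3 -m crank '[{"gripper":0,"travel":[0,-0.7,0.8],"twist":[0,0,0]},{"gripper":0,"travel":[0,0,0],"twist":[0,0,0]},{"gripper":0,"travel":[0,0,0],"twist":[0,0,0]},{"gripper":0,"travel":[0,0,0],"twist":[0,0,0]},{"gripper":0,"travel":[0,0,0],"twist":[0,0,0]},{"gripper":0,"travel":[0,0,0],"twist":[0,0,0]}]' >/dev/null; python3 o.py
python3 -c "
from workcell import bot
print(bot.job_done())"
```

```text
t17.02 pb -55.24 pz -2.68 pa 1.71 | fb -3.3 fz 4.2 fa -1.2 | op 19.1 g 40
the job is handed in; nothing more can be done
None
```

I handed the job in at 17 s: I turned the wheel a full turn forward and most of a turn back. By feel, the heavy side is down with the crank about 136° round from straight back (over the top), good to perhaps 8°, and the gripper is holding the handle still there.

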